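# Assemble the candle lantern on the entry console

### The job

Put the little lantern together on the cork mat, from the bottom up: first the pale wooden base, centred on the mat and square with it, then the white LED candle upright on the brass dot in the middle of the base, then the amber glass cylinder over the candle, centred on the base, and last the brass cap on the glass with its lip inside the rim. Keep the glass upright and lower it gently without dropping it, and leave the red candle and everything else on the console where it is.

Things in the scene. Friction and masses are not known exactly. Their poses are not given: they have to be found in the camera images.
- mat: The target: flat rectangular cork mat, 150 (x) x 100 (y) x 3 mm, fixed to the console. Origin at the centre of its underside, on the console top; x along its long side. (A grey square slate coaster, 120 x 120 x 6 mm, is not it.)
- base_mid (a point): Lantern base: loose pale wooden block, 120 (x) x 64 (y) x 24 mm high, lying flat, with a brass dot 40 mm across in the middle of its top (flush, only a mark). This point is its centre, 12 mm up; x along its long side. Grip it across the 64 mm.
- candle_mid (a point): White LED candle: upright cylinder 34 mm across, 45 mm high, with a small yellow flame tip 15 mm high on top (60 mm in all). This point is on its axis, half-way up the cylinder (22.5 mm above its foot); z up.
- glass_mid (a point): Amber glass cylinder, open at both ends, standing upright: 64 mm outside, 56 mm inside diameter, 90 mm high. This point is its centre, 45 mm above its lower edge; z along its axis.
- cap_knob (a point): Brass lantern cap with a black knob, upright. From below: a round lip 40 mm across and 6 mm high (slightly tapered, goes inside the glass with 8 mm to spare all round), a disc 74 mm across and 5 mm thick that rests on the glass rim, and a cylindrical knob 20 mm across and 40 mm high. It starts standing on its lip. This point is the centre of the knob: 31 mm above the lip's underside, 20 mm above the top of the disc, 25 mm above the disc's underside. Grip it by the knob.
- red_candle_mid (a point): Bystander: a red LED candle of the same shape and size as the white one; point half-way up the cylinder. Leave it.
- stopper: Bystander: green glass bottle stopper, 38 mm across, 51 mm high, upright; origin under its centre. Leave it.
- flashlight: Bystander: aluminium flashlight lying along its x axis, 110 mm long, 30 mm across; origin under its middle. Leave it.
- key_bowl: Bystander: white ceramic key bowl, 130 mm across, 50 mm high, with a steel key ring in it; origin under its centre. Leave it.
- case: Bystander: closed black sunglasses hard case, 160 (x) x 65 x 44 mm, near the left side of the console; origin under its centre. Leave it.
Not all that is in view belongs to the job. Leave any purple look-alike of the part that bears candle_mid alone.

How it is judged:
On the way, in this order (a step that is already met when the one before it is completed fails the run):
1. the wooden base lies centred on the cork mat, square with it, released (horizontal distance between base_mid and mat below 0.015 m and angle between the x axis of base_mid and the x axis of mat, either way round below 0.2 rad and angle between base_mid's own z axis and vertical below 0.06 rad and height (world z) of base_mid between 0.011 and 0.019 m and contact force between the fingers and base below 0.05 N), for 0.2 s.
2. the white candle stands in the middle of the base, released (horizontal distance between candle_mid and base_mid below 0.012 m and angle between candle_mid's own z axis and vertical below 0.08 rad and height (world z) of candle_mid between 0.0455 and 0.0535 m and contact force between the fingers and candle below 0.05 N), for 0.2 s.
3. the glass stands on the base round the candle, released (horizontal distance between glass_mid and base_mid below 0.013 m and angle between glass_mid's own z axis and vertical below 0.06 rad and height (world z) of glass_mid between 0.068 and 0.076 m and contact force between the fingers and glass below 0.05 N), for 0.2 s.
4. the cap sits on the glass, released (horizontal distance between cap_knob and glass_mid below 0.012 m and angle between cap_knob's own z axis and vertical below 0.08 rad and height (world z) of cap_knob between 0.137 and 0.146 m and contact force between the fingers and cap below 0.05 N), for 0.2 s.
At the end, for the whole second after the job is handed in: Base flat on the mat, within 15 mm of its centre and 0.2 rad of its direction; candle on the base within 12 mm of its middle; glass on the base round it within 13 mm of its middle; cap level on the glass within 12 mm of its axis, lip inside; all upright, released, at rest (all of step 1 and all of step 2 and all of step 3 and all of step 4 and linear speed of each of base, candle, glass, cap below 0.02 m/s); the robot touches nothing.
It fails at once if the red candle, stopper, flashlight, key bowl or sunglasses case is moved by more than 20 mm (distance of any of red_candle_mid, stopper, flashlight, key_bowl, case from where it was at the start of the episode above 0.02 m).
It fails at once if the glass is tipped by more than about 30 degrees (angle between glass_mid's own z axis and vertical above 0.52 rad).
It fails at once if the glass is let go more than about 13 mm above its seat on the base (height (world z) of glass_mid above 0.085 m and contact force between the fingers and glass below 0.01 N).
It also fails if it takes over 122 s, if anything falls off the work surface, if the arm or the gripper's body presses on something with over 40 N, if the wrist force passes 120 N, or if a joint passes its speed limit or range.

### The arm

A 6-joint arm with a two-finger parallel gripper is mounted at the origin on the work surface. World frame = base frame: x ahead of the robot, y to its left, z up, the work surface at z = 0. Lengths are in m, angles in rad, forces in N, time in s.
With the tool pointing down it reaches from about 0.225 to 0.875 m from the base axis. Payload 3.4 kg.
Tool frame: the origin (TCP) lies between the finger pads; the fingertips stand 8 mm ahead of it and the grasp point (between the pads) lies 11 mm behind it; z points along the fingers, y is the line along which they close (so a half turn about z gives the same grasp; the last joint's range is limited). The gripper opens to 85 mm and grips with 20 to 120 N. Pads are 22 mm wide; open, the fingers measure 114 mm over their backs; the gripper's body (76 mm by 85 mm) begins 54 mm behind the grasp point. The pads swing forward as they close: fully open they stand 13 mm farther back than shut.
Start: joints at [-1.344, 0.276, 1.505, -0, 1.361, -0.121], TCP at [0.196, -0.541, 0.239] pointing down, gripper open.
Joint ranges: [-2.89, 2.89], [-0.75, 2.08], [0.22, 2.7], [-1.18, 4.32], [0.11, 2.71], [-2.7, 2.7]. Speed limits (rad/s): [2.57, 2.57, 3.14, 3.14, 3.14, 3.14].

### API

Orientations are given as a unit quaternion [w, x, y, z].
In Python, from rig import manip gives the robot as it stands.
- The arm moves only by the tool move_arm, never from a script. Its argument "deltas" is a list that holds one entry, the list of rows, each a list of 5 numbers: the shift along the tool's x, y, z normalised to -1 to 1, where 1 is 80 cm, then the turn about the tool's z normalised to -1 to 1, where 1 is 120 degrees, then the closure, from -1 (fully open) to 1 (shut). In form: [[[tx, ty, tz, twist, grip], ...]]. A call has 1 to 12 rows; each row is the pose to reach, as a shift and turn from the pose commanded when the call began, along the tool's axes at that moment; what a row does not reach only later rows make up. A row lasts 1/10 s, in which the tool goes at most 50 mm and 8.59 degrees, less where a joint would pass 70% of its speed; a pose out of reach is approached as far as the arm can. A call with a number of a shift or a turn outside -1 to 1 is refused whole. A call with a gripper value outside its range is refused whole. The fingers move at their own pace and stop on an object; "squeeze" is the grip in N (left out, the last holds). Time passes only in rows, so rows that repeat a pose let the fingers close. It gives the time, the measured TCP pose, the force, the opening and the grip force at its end, in the units of the state.
- manip.get_state(): the state, without advancing time (a new reading comes with each control period).
- manip.get_image(name): name is "scene" or "side" or "wrist"; returns the picture (384x512x3 uint8, red, green, blue); there is no depth.
- manip.camera_params(name): a dict with "fx", "fy", "cx", "cy" (pixels), "R" (3x3) and "t" (3): a world point X has camera coordinates R X + t; the wrist camera has in their place "tool_from_camera" (4x4, takes a point from camera to tool coordinates, whose origin is the TCP and whose axes are the flange's). Camera axes: x right, y down, z forward; pixel columns grow to the right and rows downward; lengths in m; the calibration is good to about 2 mm. The wrist camera is an equidistant fisheye: a pixel r from the principal point sees the ray r / f radians off the axis. A picture is of the moment at which its call begins: read the wrist's pose just before it. camera_params takes no time and is no camera call.
- manip.sign_off(): hands the job in; it is judged then, once.
The state is a dict: "clock": time; "qpos": joint angles; "qd": joint speeds; "effort": joint torques, N m; "position": TCP position; "ee_rot": TCP orientation; "contact_force": force on the tool from outside, world axes, zero at the start; "moment": the same for the moment, N m; "width": finger opening in m; "gripper_force": force on a finger pad.
Only numpy, scipy, OpenCV 4.12 (cv2) and the standard library are available. Lean on these libraries where they do the work, as an engineer would, in place of code of your own. Each camera call takes 0.05 s, during which the arm holds its last target. There are 200 camera calls.

## Working session

There is one attempt and no reset: what is moved stays moved. The work goes in short steps, Python scripts to look and compute and a tool call to move; the robot and the scene stay as the last step left them, time stands still between calls to the robot, and variables do not carry over. Pictures are saved under pics/ and viewed, at most 16 in all, crops included, and the job is handed in when it is done.

Besides the shell and the picture viewer there is one more tool, called after ">>>" by a JSON object that holds its "name" and its "arguments". move_arm: Moves the arm, as the interface text tells. Scaled input: -1 to 1 covers 80 cm each way for a shift and 120 degrees each way for a turn. Its arguments: {"type":"object","properties":{"deltas":{"type":"array","items":{"type":"array","items":{"type":"array","items":{"type":"number","minimum":-1,"maximum":1}}}},"squeeze":{"type":"number"}},"required":["deltas"]}

```bash
mkdir -p pics && ls
cat > h.py <<'E'
import numpy as np, cv2
from rig import manip
def save(n,f):
    im=manip.get_image(n); cv2.imwrite(f'pics/{f}.png',im[:,:,::-1]); return im
def ray(n,px,z):
    c=manip.camera_params(n);R=np.array(c['R']);t=np.array(c['t'])
    px=np.atleast_2d(px).astype(float)
    d=np.c_[(px[:,0]-c['cx'])/c['fx'],(px[:,1]-c['cy'])/c['fy'],np.ones(len(px))]@R
    o=-R.T@t
    return o+d*((z-o[2])/d[:,2])[:,None]
E
python3 - <<'E'
from h import *
print(manip.get_state())
for n in('scene','side','wrist'):
    save(n,n+'0'); print(n,manip.camera_params(n))
E
```

```text
pics
{'clock': 0.0, 'qpos': array([-1.34394424e+00,  2.76569804e-01,  1.50615593e+00,  6.08318637e-06,
        1.36069753e+00, -1.20987321e-01]), 'qd': array([ 0.00019474,  0.00095162, -0.00127108,  0.0002982 , -0.0006506 ,
        0.00133802]), 'effort': array([-5.62869027e-04, -4.16766143e+01, -2.45806217e+01, -1.45249705e-04,
        1.09855982e-02, -5.89239718e-06]), 'position': array([ 0.19588316, -0.54004543,  0.23844498]), 'ee_rot': array([-9.14179034e-04,  9.84913750e-01,  1.73043541e-01, -4.54566203e-05]), 'contact_force': array([ 1.17595469e-05, -3.40804050e-01, -8.57204362e-01]), 'moment': array([ 0.02208439, -0.01853718, -0.06119328]), 'gripper_force': 0.0, 'width': 0.08526650070186267}
scene {'fx': 408.04233875263134, 'fy': 408.04233875263134, 'cx': 250.88711443837911, 'cy': 193.4231428231444, 'R': array([[-0.31928234,  0.94765881, -0.00125045],
       [ 0.66066854,  0.22164408, -0.71721056],
       [-0.67939375, -0.2298188 , -0.6968554 ]]), 't': array([ 0.06899285, -0.30115763,  1.49879923])}
side {'fx': 433.9937777525581, 'fy': 433.9937777525581, 'cx': 255.16027119788066, 'cy': 198.64933854738186, 'R': array([[-0.66969739, -0.74223711,  0.0242794 ],
       [-0.39978349,  0.33277462, -0.85406921],
       [ 0.62584229, -0.58167442, -0.51959243]]), 't': array([0.42905522, 0.21529983, 0.9116908 ])}
wrist {'fx': 297.3186396354542, 'fy': 297.3186396354542, 'cx': 253.78673176260912, 'cy': 185.69718512821484, 'tool_from_camera': array([[-1.14300536e-04, -9.58183463e-01, -2.86154571e-01,
         7.33624861e-02],
       [ 9.99999988e-01, -1.40238185e-04,  7.01487139e-05,
         2.84654710e-04],
       [-1.07345135e-04, -2.86154560e-01,  9.58183467e-01,
        -1.33890206e-01],
       [ 0.00000000e+00,  0.00000000e+00,  0.00000000e+00,
         1.00000000e+00]])}
```

View pics/scene0.png

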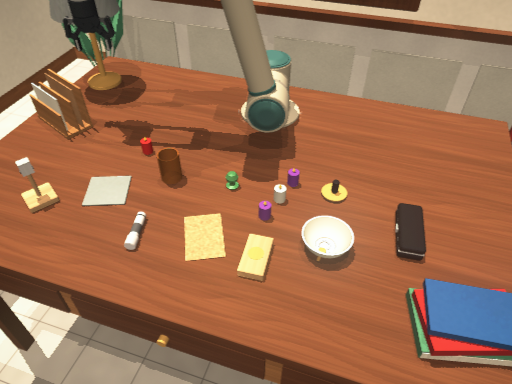

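View pics/side0.png

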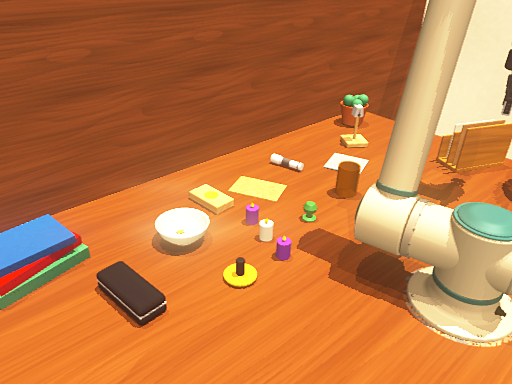

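The scene view shows the mat at (204,237), base (256,257), white candle (280,195) between purple ones at (293,178) and (265,211), cap (335,191), glass (170,167) and bowl (327,237). The side view shows the same layout: white candle (266,230), cap (240,272), glass (347,180).

Run:
```python
from h import *
im=cv2.imread('pics/scene0.png'); sd=cv2.imread('pics/side0.png')
for n,i,ps in(('scene',im,dict(mat=(204,237),base=(256,262),basetop=(250,250),candle=(280,198),cap=(325,193),knob=(335,186),glass=(170,167),table=(200,210))),('side',sd,dict(mat=(262,188),base=(205,195),candle=(266,233),cap=(232,276),glass=(346,182),table=(290,200)))):
    hsv=cv2.cvtColor(i,cv2.COLOR_BGR2HSV)
    print(n,{k:hsv[v[1],v[0]].tolist() for k,v in ps.items()})
for k,px,z in[('mat',(204,237),.003),('base',(257,253),.024),('candle',(280,190),.045),('purp1',(293,173),.045),('purp2',(265,206),.045),('cap',(335,191),.011),('glass',(169,154),.09),('stop',(232,185),0),('bowl',(327,230),.05),('red',(147,143),.045)]:
    print(k,ray('scene',px,z)[0].round(3))
A=cv2.resize(im[140:290,140:370],None,fx=3.4,fy=3.4,interpolation=cv2.INTER_CUBIC)
cv2.imwrite('pics/crop0.png',A)
```

```text
scene {'mat': [27, 96, 253], 'base': [27, 89, 253], 'basetop': [28, 127, 253], 'candle': [19, 66, 173], 'cap': [28, 126, 252], 'knob': [12, 104, 64], 'glass': [12, 188, 102], 'table': [10, 163, 178]}
side {'mat': [29, 115, 255], 'base': [30, 194, 255], 'candle': [20, 83, 241], 'cap': [30, 209, 255], 'glass': [13, 221, 165], 'table': [13, 200, 241]}
mat [0.628 0.009 0.003]
base [0.649 0.162 0.024]
candle [0.437 0.16  0.045]
purp1 [0.356 0.176 0.045]
purp2 [0.509 0.139 0.045]
cap [0.355 0.304 0.011]
glass [ 0.44  -0.174  0.09 ]
stop [0.415 0.008 0.   ]
bowl [0.544 0.312 0.05 ]
red [ 0.363 -0.297  0.045]
```

View pics/crop0.png

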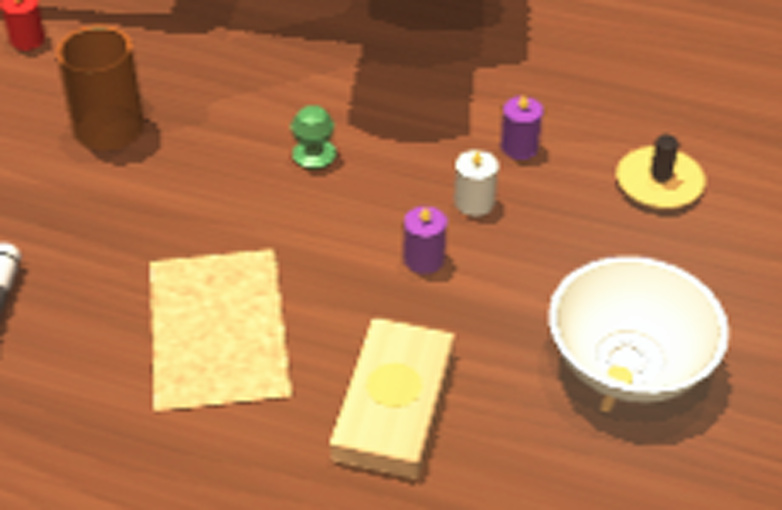

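The crop shows the mat corners at about (150,262), (274,250), (291,396), (154,409), the base-top corners at (377,320), (453,333), (414,460), (333,447), and the candle top at (477,163). The glass rim is at (96,48), and the cap disc is at (660,178) with its knob.

```bash
cat >> h.py <<'E'
from scipy.spatial.transform import Rotation as Rn
def wray(px,z,st):
    c=manip.camera_params('wrist');T=np.array(c['tool_from_camera'])
    px=np.atleast_2d(px).astype(float)
    u=(px-[c['cx'],c['cy']])/c['fx'];r=np.linalg.norm(u,axis=1,keepdims=True)+1e-9
    d=np.c_[np.sin(r)*u/r,np.cos(r)]
    R=Rn.from_quat(np.roll(st['ee_rot'],-1)).as_matrix()
    o=R@T[:3,3]+st['position'];d=d@T[:3,:3].T@R.T
    return o+d*((z-o[2])/d[:,2])[:,None]
def rect(p):
    (c,s,a)=cv2.minAreaRect((p[:,:2]*1000).astype(np.float32))
    b=cv2.boxPoints((c,s,a)); e=b[1]-b[0],b[2]-b[1]; e=max(e,key=np.linalg.norm)
    return np.round(c,1),np.round(s,1),np.degrees(np.arctan2(e[1],e[0]))
def go(tgt,st):
    'deltas in tool frame (normalised) from measured pose to world target'
    R=Rn.from_quat(np.roll(st['ee_rot'],-1)).as_matrix()
    return (R.T@(np.array(tgt)-st['position'])/.8).round(4)
def yaw(st):
    R=Rn.from_quat(np.roll(st['ee_rot'],-1)).as_matrix()
    return np.degrees(np.arctan2(R[1,0],R[0,0])),R.round(3)
E
python3 - <<'E'
from h import *
c=lambda p:np.array(p)/3.4+[140,140]-.35
print('mat',rect(ray('scene',c([(150,262),(274,250),(291,396),(154,409)]),.003)))
print('base',rect(ray('scene',c([(377,320),(453,333),(414,460),(333,447)]),.024)))
print('dot',ray('scene',c([(394,385)]),.024))
# masks
for n in('scene','side'):
    hsv=cv2.cvtColor(cv2.imread(f'pics/{n}0.png'),cv2.COLOR_BGR2HSV)
    for k,lo,hi in(('yel',(23,50,215),(34,255,255)),('amb',(5,120,20),(14,255,130))):
        m=cv2.inRange(hsv,lo,hi);q,l,s,ce=cv2.connectedComponentsWithStats(m)
        if k=='amb' : continue
        for i in range(1,q):
            if s[i,4]>150:
                p=np.argwhere(l==i)[:,::-1]
                print(n,k,s[i],ce[i].round(),rect(ray(n,p,.003)),rect(ray(n,p,.011)))
print('yaw',yaw(manip.get_state()))
E
```

```text
mat (array([624.2,   6.4]), array([149.2, 100.3]), np.float32(26.480549))
base (array([652.4, 160. ]), array([121.3,  58.3]), np.float32(3.7532306))
dot [[0.65020703 0.15835424 0.024     ]]
scene yel [322 183  25  18 251] [334. 192.] (array([348.9, 300.6]), array([70.5, 69.3]), np.float32(48.325096)) (array([357.5, 301.1]), array([69.8, 68.6]), np.float32(48.32501))
scene yel [ 22 189  17  19 198] [ 30. 198.] (array([ 652.9, -520.6]), array([75.1, 35.2]), np.float32(56.429054)) (array([ 658.6, -512.2]), array([74.4, 34.9]), np.float32(56.428967))
scene yel [ 185  214   40   46 1382] [203. 237.] (array([623.9,   5.5]), array([147.6,  98.2]), np.float32(26.395248)) (array([629.9,   8.8]), array([146.1,  97.2]), np.float32(26.3952))
scene yel [237 234  36  41 951] [255. 254.] (array([635.9, 153.1]), array([120.3,  62.8]), np.float32(3.9570174)) (array([641.7, 154.9]), array([119.1,  62.2]), np.float32(3.9570255))
side yel [ 435    0   77  135 6138] [480.  68.] (array([ 1371.4, -3292.1]), array([ 390.1, 5271.9]), np.float32(-68.96894)) (array([ 1351.9, -3241.6]), array([ 385.3, 5206.4]),
[... 739 characters left out ...]
loat32(19.391857))
side yel [413 225  39  20 368] [431. 235.] (array([ 160.2, -177.5]), array([93.8, 81.4]), np.float32(31.787542)) (array([ 155.8, -165.6]), array([92.6, 80.4]), np.float32(31.787535))
side yel [223 263  34  23 482] [240. 275.] (array([363. , 297.4]), array([73.7, 73.2]), np.float32(49.455593)) (array([356. , 303.4]), array([72.8, 72.3]), np.float32(49.4557))
side yel [417 304  74  34 692] [450. 320.] (array([-17.8,  73. ]), array([136. ,  49.7]), np.float32(14.209396)) (array([-20.1,  81.8]), array([134.3,  49. ]), np.float32(14.2093935))
yaw (np.float64(19.924836063176755), array([[ 0.94 ,  0.341, -0.   ],
       [ 0.341, -0.94 ,  0.001],
       [ 0.   , -0.001, -1.   ]]))
```

View pics/wrist0.png

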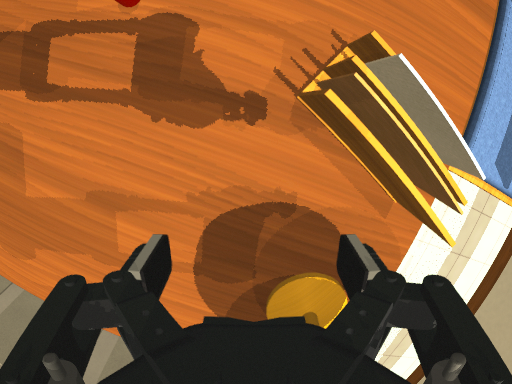

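>>> {"name": "move_arm", "arguments": {"deltas": [[[0.834,-0.628,0.048,0.133,-1],[0.834,-0.628,0.048,0.133,-1],[0.834,-0.628,0.048,0.133,-1],[0.834,-0.628,0.048,0.133,-1],[0.834,-0.628,0.048,0.133,-1],[0.834,-0.628,0.048,0.133,-1],[0.834,-0.628,0.048,0.133,-1],[0.834,-0.628,0.048,0.133,-1],[0.834,-0.628,0.048,0.133,-1],[0.834,-0.628,0.048,0.133,-1],[0.834,-0.628,0.048,0.133,-1],[0.834,-0.628,0.048,0.133,-1]]]}}

```text
clock: 1.35
position: [0.5239, -0.0365, 0.2115]
ee_rot: [0.0, 0.999, 0.035, -0.0]
contact_force: [0.8, -1.0, -0.7]
width: 0.0858
gripper_force: 0.0
```

Run:
```python
from h import *
st=manip.get_state();print(st['clock'],st['position'],st['qpos'].round(2),yaw(st)[0],go([.652,.160,.2],st))
```

```text
1.35 [ 0.52387209 -0.03648154  0.21154929] [-0.2   0.22  1.66 -0.    1.27  1.3 ] 3.9835359637331442 [ 0.1768 -0.2339  0.0143]
```

>>> {"name": "move_arm", "arguments": {"deltas": [[[0.17,-0.225,0.012,0,-1],[0.17,-0.225,0.012,0,-1],[0.17,-0.225,0.012,0,-1],[0.17,-0.225,0.012,0,-1],[0.17,-0.225,0.012,0,-1],[0.17,-0.225,0.012,0,-1],[0.17,-0.225,0.012,0,-1],[0.17,-0.225,0.012,0,-1]]]}}

```text
clock: 2.15
position: [0.6457, 0.1496, 0.2019]
ee_rot: [0.0, 0.999, 0.034, -0.001]
contact_force: [-0.1, -0.4, -0.3]
width: 0.0858
gripper_force: 0.0
```

Run:
```python
from h import *
st=manip.get_state();print(st['clock'],st['position'],st['qpos'].round(2),yaw(st)[0],go([.652,.160,.2],st))
save('wrist','w1')
```

```text
2.15 [0.64571768 0.1495585  0.20191929] [ 0.12  0.43  1.36 -0.    1.35  1.63] 3.9282031539872704 [ 0.0087 -0.0125  0.0024]
```

View pics/w1.png

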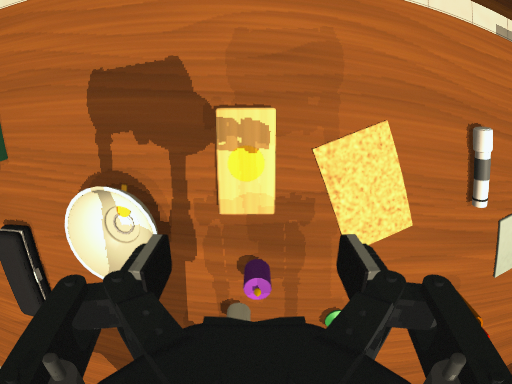

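The wrist view shows the base top with corners (217,108), (275,108), (274,214), (218,214) and the dot at (245,165). Mat corners are at (313,150), (388,121), (413,225), and the bowl is clear to the left.

Run:
```python
from h import *
st=manip.get_state()
print(rect(wray([(217,108),(275,108),(274,214),(218,214)],.024,st)),wray([(245,165)],.024,st))
p=wray([(313,150),(388,121),(413,225)],.003,st)
print(p.round(4),(p[0]+p[2])/2,np.degrees(np.arctan2(*(p[1]-p[2])[1::-1])))
```

```text
(array([650.9, 158.4]), array([118.2,  63.6]), np.float32(3.9834776)) [[0.64849292 0.1587474  0.024     ]]
[[ 0.667   0.0823  0.003 ]
 [ 0.711  -0.007   0.003 ]
 [ 0.5785 -0.0734  0.003 ]] [0.62277217 0.00449182 0.003     ] 26.599127376014426
```

>>> {"name": "move_arm", "arguments": {"deltas": [[[0.0074,-0.0113,0.06,0,-1],[0.0074,-0.0113,0.12,0,-1],[0.0074,-0.0113,0.175,0,-1],[0.0074,-0.0113,0.175,0,-1],[0.0074,-0.0113,0.175,0,-1],[0.0074,-0.0113,0.175,0,-1]]]}}

```text
clock: 2.8
position: [0.6539, 0.1596, 0.0653]
ee_rot: [-0.0, 0.999, 0.034, 0.003]
contact_force: [-0.2, 0.1, 0.9]
width: 0.0856
gripper_force: 0.0
```

Run:
```python
from h import *
st=manip.get_state();print(st['clock'],st['position'],yaw(st)[0],go([.651,.159,.008],st))
```

```text
2.8 [0.65392054 0.15962473 0.06533446] 3.91732089947765 [-0.0041  0.0005  0.0716]
```

>>> {"name": "move_arm", "arguments": {"deltas": [[[-0.002,0,0.03,0,-1],[-0.002,0,0.055,0,-1],[-0.002,0,0.067,0,-1],[-0.002,0,0.067,0,-1],[-0.002,0,0.067,0,-1]]]}}

```text
clock: 3.3
position: [0.6515, 0.1599, 0.0103]
ee_rot: [-0.0, 0.999, 0.035, 0.002]
contact_force: [0.4, 0.2, 0.7]
width: 0.0853
gripper_force: 0.0
```

>>> {"name": "move_arm", "arguments": {"deltas": [[[0,0,0,0,0],[0,0,0,0,0.5],[0,0,0,0,1],[0,0,0,0,1],[0,0,0,0,1],[0,0,0,0,1],[0,0,0,0,1],[0,0,0,0,1]]], "squeeze": 40}}

```text
clock: 4.1
position: [0.6513, 0.1599, 0.0102]
ee_rot: [-0.0, 0.999, 0.035, 0.001]
contact_force: [-0.4, -0.6, 5.6]
width: 0.0629
gripper_force: 45.7
```

Run:
```python
from h import *
st=manip.get_state();print(st['clock'],st['position'],yaw(st)[0],st['width'],st['gripper_force'])
```

```text
4.1 [0.65128574 0.15994242 0.01021113] 3.971189142321806 0.06286836972504563 45.70159614086151
```

>>> {"name": "move_arm", "arguments": {"deltas": [[[0,0,-0.03,0,1],[0,0,-0.0625,0,1],[-0.024,0.095,-0.0625,-0.06,1],[-0.0486,0.19,-0.0625,-0.12,1],[-0.0486,0.19,-0.0625,-0.1877,1],[-0.0486,0.19,-0.0625,-0.1877,1],[-0.0486,0.19,-0.0625,-0.1877,1],[-0.0486,0.19,-0.0625,-0.1877,1],[-0.0486,0.19,-0.0625,-0.1877,1]]]}}

```text
clock: 5.0
position: [0.6222, 0.007, 0.0585]
ee_rot: [-0.0, 0.973, 0.23, 0.0]
contact_force: [0.5, 0.5, -1.3]
width: 0.0631
gripper_force: 44.9
```

Run:
```python
from h import *
st=manip.get_state();print(st['clock'],st['position'],yaw(st)[0],st['width'],st['gripper_force'],go([.623,.0055,.0132],st))
```

```text
5.0 [0.62216495 0.00703843 0.05847287] 26.545055551978624 0.06312039906545552 44.92832064628601 [0.0001 0.0022 0.0566]
```

>>> {"name": "move_arm", "arguments": {"deltas": [[[0,0.001,0.02,0,1],[0,0.002,0.04,0,1],[0,0.002,0.05,0,1],[0,0.002,0.055,0,1],[0,0.002,0.056,0,1],[0,0.002,0.056,0,1],[0,0.002,0.056,0,0.2],[0,0.002,0.056,0,-1],[0,0.002,0.056,0,-1],[0,0.002,0.056,0,-1],[0,0.002,0.03,0,-1],[0,0.002,-0.05,0,-1]]]}}

```text
clock: 6.2
position: [0.619, 0.0043, 0.081]
ee_rot: [-0.002, 0.973, 0.229, -0.005]
contact_force: [1.6, -0.5, -0.3]
width: 0.0854
gripper_force: 0.0
```

>>> {"name": "move_arm", "arguments": {"deltas": [[[-0.06,0,-0.06,0,-1],[-0.12,0,-0.12,0,-1],[-0.12,0,-0.12,0,-1],[-0.12,0,-0.12,0,-1],[-0.12,0,-0.12,0,-1]]]}}

```text
clock: 6.7
position: [0.537, -0.0389, 0.1813]
ee_rot: [0.0, 0.974, 0.229, 0.001]
contact_force: [1.0, -0.0, 0.0]
width: 0.0851
gripper_force: 0.0
```

Run:
```python
from h import *
st=manip.get_state();print(st['clock'],st['position'],yaw(st)[0],st['width'])
save('wrist','w2')
```

```text
6.7 [ 0.53702318 -0.0389424   0.18130052] 26.43471098954205 0.08513412292523002
```

View pics/w2.png

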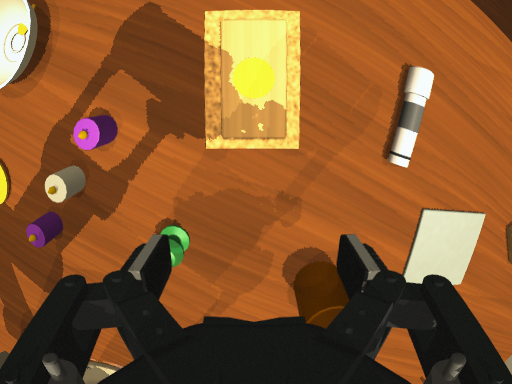

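The wrist view shows the base squarely on the mat: base (221..286, 18..138), mat (205..300, 11..149), dot (253,79). The white candle is at (64,184), between the purple ones.

Run:
```python
from h import *
st=manip.get_state()
print('base',rect(wray([(221,18),(286,18),(285,138),(221,138)],.027,st)),'dot',wray([(252.5,79)],.027,st),'mat',rect(wray([(205,11),(300,11),(299,149),(205,149)],.003,st)))
print('candle flame',wray([(51,189)],.055,st),'top',wray([(56,187)],.045,st))
# scene/side candle mask: unsaturated
for n,(x0,y0,x1,y1) in(('scene',(268,182,292,206)),('side',(255,215,278,244))):
    im=save(n,n+'1');hsv=cv2.cvtColor(im,cv2.COLOR_RGB2HSV)[y0:y1,x0:x1]
    for r in hsv: print(' '.join('%3d'%v for v in r[:,1]))
print('go',go([.437,.16,.2],st),yaw(st)[0])
```

```text
base (array([622.3,   4.1]), array([118.8,  62.3]), np.float32(26.280355)) dot [[0.61996264 0.00365396 0.027     ]] mat (array([622.1,   5.5]), array([149.1, 100.3]), np.float32(26.431746))
candle flame [[0.43195481 0.15496648 0.055     ]] top [[0.43119399 0.15481246 0.045     ]]
161 162 162 162 162 162 162 163 162 160 158 156 155 154 151 153 151 154 142 110 119 119 120 124
163 161 162 160 162 163 163 163 160 151 142 137 145 151 152 152 154 151 152 108 120 118 120 122
162 162 161 161 161 160 162 156 122 106  91  94 124 120 107 120 140 155 154 118 115 118 120 122
164 162 162 161 162 161 156 100  68  55  57 105 175  91  53  65  87 141 151 153 114 116 118 118
164 163 163 162 162 161 120  69  54  54  87 155 186 143  75  54  66  89 145 154 152 135 110 116
161 163 161 159 157 156  83  62  54  54  80 150 182 124  69  55  55  76 109 154 153 152 151 149
163 162 160 157 155 142  69  55  55  55  65  83 110  74  55  55  55  67  90 153 153 149 151 149
158 157 153 154 156 144  71  58  54  54  54  60  59  55  55  55  55  61  86 155 156 155 154 154
157 157 157 154 156 143  82  64  57  55  54  54  54
[... 3500 characters left out ...]
 189 193
190 190 194 182 117  87  90  86  83  80  81  80  83  82  85  88  98 126 202 185 191 198 209
188 194 193 198 129  83  88  85  82  80  79  80  81  82  84  85  94 125 194 188 196 207 136
191 192 192 198 172 105  78  81  80  78  79  80  79  79  82  84  96 173 192 183 198 169 149
192 194 189 192 201 182 127  85  69  71  73  75  73  73  86 136 174 197 193 194 208 143 155
188 189 190 193 201 204 197 173 161 133 120 121 121 130 166 193 201 192 191 192 211 133 157
194 196 195 200 199 196 200 206 207 198 181 184 189 196 201 195 193 187 190 194 202 155 156
195 195 195 194 195 199 195 195 196 197 199 202 202 199 195 196 196 199 196 196 203 154 146
go [-0.0011 -0.2779 -0.0247] 26.468764045691376
```

Run:
```python
from h import *
st=manip.get_state()
print(ray('scene',(280,188.2),.045),ray('side',(266.2,222.8),.045))
for n in('scene','side'):
    hsv=cv2.cvtColor(cv2.imread(f'pics/{n}1.png'),cv2.COLOR_BGR2HSV)
    x=(185,210,225,262) if n=='scene' else (225,170,292,205)
    m=np.zeros(hsv.shape[:2],np.uint8);m[x[1]:x[3],x[0]:x[2]]=cv2.inRange(hsv,(23,150 if n=='scene' else 210,200),(34,255,255))[x[1]:x[3],x[0]:x[2]]
    p=np.argwhere(m)[:,::-1]; print(n,len(p), ray(n,[p.mean(0)],.027))
print('go',go([.434,.157,.2],st))
```

```text
[[0.42967817 0.15779452 0.045     ]] [[0.42632845 0.15843663 0.045     ]]
scene 0 [[nan nan nan]]
side 21 [[0.60438577 0.02061096 0.027     ]]
go [-0.006  -0.2759 -0.0257]<stdin>:8: RuntimeWarning: Mean of empty slice.
  ret = um.true_divide(
```

>>> {"name": "move_arm", "arguments": {"deltas": [[[-0.01,-0.28,0,0.304,-1],[-0.01,-0.28,0,0.304,-1],[-0.01,-0.28,0,0.304,-1],[-0.01,-0.28,0,0.304,-1],[-0.01,-0.28,0,0.304,-1],[-0.01,-0.28,0,0.304,-1],[-0.01,-0.28,0,0.304,-1],[-0.01,-0.28,0,0.304,-1]]]}}

```text
clock: 7.65
position: [0.4303, 0.1578, 0.1798]
ee_rot: [0.0, 0.996, -0.087, -0.0]
contact_force: [-0.1, -1.3, 0.2]
width: 0.0855
gripper_force: 0.0
```

Run:
```python
from h import *
st=manip.get_state();print(st['clock'],st['position'],yaw(st)[0],go([.4285,.1575,.09],st))
save('wrist','w3')
```

```text
7.65 [0.43031155 0.15782701 0.17982924] -9.955346844673803 [-0.0021  0.0007  0.1123]
```

View pics/w3.png

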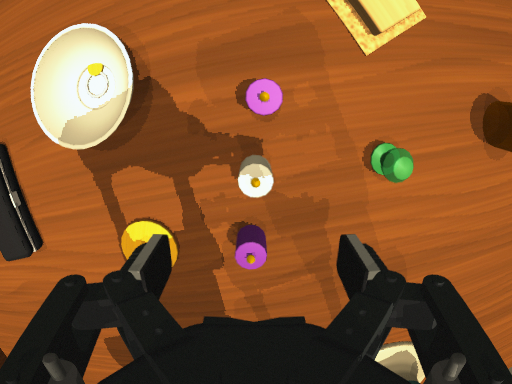

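The wrist view shows the white candle top at (256,180), with purple candles at (264,97) and (251,255). The finger paths to the left and right are free.

Run:
```python
from h import *
st=manip.get_state()
print(wray([(256,180),(264,97),(251,258)],.045,st), wray([(256,182)],.052,st))
```

```text
[[0.42871913 0.15560517 0.045     ]
 [0.50324902 0.13530764 0.045     ]
 [0.34680315 0.17512578 0.045     ]] [[0.42877499 0.15565274 0.052     ]]
```

>>> {"name": "move_arm", "arguments": {"deltas": [[[-0.0016,0.0023,0.05,0,-1],[-0.0016,0.0023,0.1,0,-1],[-0.0016,0.0023,0.15,0,-1],[-0.0016,0.0023,0.18,0,-1],[-0.0016,0.0023,0.194,0,-1],[-0.0016,0.0023,0.194,0,-1],[-0.0016,0.0023,0.194,0,-1],[-0.0016,0.0023,0.194,0,-1]]]}}

```text
clock: 8.5
position: [0.4292, 0.1563, 0.0261]
ee_rot: [-0.0, 0.996, -0.087, 0.001]
contact_force: [-1.1, 0.2, -0.5]
width: 0.0856
gripper_force: 0.0
```

>>> {"name": "move_arm", "arguments": {"deltas": [[[0,0,0,0,-0.5],[0,0,0,0,-0.2],[0,0,0,0,0],[0,0,0,0,0.2],[0,0,0,0,0.4],[0,0,0,0,0.6],[0,0,0,0,1],[0,0,0,0,1],[0,0,0,0,1],[0,0,0,0,1],[0,0,0,0,1]]], "squeeze": 25}}

```text
clock: 9.6
position: [0.4281, 0.1566, 0.0257]
ee_rot: [-0.0, 0.996, -0.087, 0.0]
contact_force: [0.0, 0.2, 5.3]
width: 0.0329
gripper_force: 25.0
```

Run:
```python
from h import *
st=manip.get_state();print(st['clock'],st['position'],yaw(st)[0],st['width'],st['gripper_force'],go([.621,.0042,.12],st))
```

```text
9.6 [0.42811944 0.15664639 0.02570878] -9.987055051660283 0.032925996963516176 24.950588605570374 [ 0.2705  0.1458 -0.1178]
```

>>> {"name": "move_arm", "arguments": {"deltas": [[[0,0,-0.04,0,1],[0,0,-0.09,0,1],[0,0,-0.125,0,1],[0.05,0.027,-0.125,0,1],[0.11,0.06,-0.125,-0.05,1],[0.16,0.09,-0.125,-0.1,1],[0.21,0.12,-0.125,-0.15,1],[0.2705,0.1458,-0.125,-0.2,1],[0.2705,0.1458,-0.125,-0.25,1],[0.2705,0.1458,-0.125,-0.304,1],[0.2705,0.1458,-0.125,-0.304,1],[0.2705,0.1458,-0.125,-0.304,1]]]}}

```text
clock: 10.8
position: [0.6205, 0.0043, 0.1248]
ee_rot: [-0.0, 0.974, 0.228, -0.0]
contact_force: [0.4, -0.1, -0.2]
width: 0.0331
gripper_force: 25.4
```

Run:
```python
from h import *
st=manip.get_state();print(st['clock'],st['position'],yaw(st)[0],st['width'],st['gripper_force'])
save('wrist','w4')
```

```text
10.8 [0.6204645  0.00428161 0.12480038] 26.36532476516281 0.03310056533368393 25.436499086135882
```

View pics/w4.png

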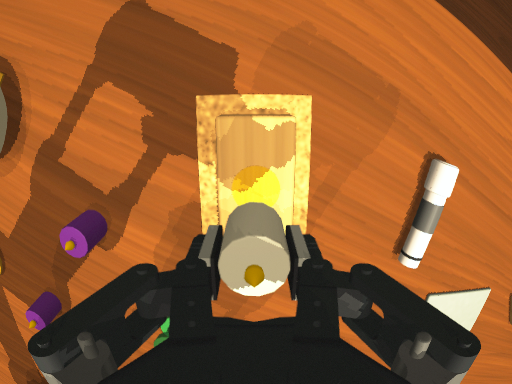

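The wrist view shows the candle held upright, with its top centre near (255,262). The base's far corners are at (217,115) and (296,115), and the mat's far corners at (197,96) and (312,95).

Run:
```python
from h import *
st=manip.get_state()
print('candle',wray([(255,263),(254,274)],.144,st).round(4))
p=wray([(217,115),(296,115)],.027,st);u=np.array([np.cos(np.radians(26.4)),np.sin(np.radians(26.4)),0])
print('base',p.mean(0)-.06*u,np.linalg.norm(p[0]-p[1]))
p=wray([(197,96),(312,95)],.003,st);print('mat',p.mean(0)-.075*u,np.linalg.norm(p[0]-p[1]))
```

```text
candle [[0.6234 0.0048 0.144 ]
 [0.6179 0.0026 0.144 ]]
base [0.62286143 0.00279007 0.027     ] 0.06146979798436071
mat [0.62322609 0.00466504 0.003     ] 0.09864922502754475
```

>>> {"name": "move_arm", "arguments": {"deltas": [[[0.001,0,0.03,0,1],[0.001,0,0.06,0,1],[0.001,0,0.075,0,1],[0.001,0,0.085,0,1],[0.001,0,0.0895,0,1],[0.001,0,0.0895,0,1],[0.001,0,0.0895,0,1],[0.001,0,0.0895,0,1]]]}}

```text
clock: 11.65
position: [0.6223, 0.0044, 0.0546]
ee_rot: [0.0, 0.973, 0.229, 0.001]
contact_force: [-0.5, 0.0, -0.3]
width: 0.0331
gripper_force: 25.4
```

>>> {"name": "move_arm", "arguments": {"deltas": [[[0,0,0,0,0.2],[0,0,0,0,0.0],[0,0,0,0,-0.3],[0,0,0,0,-0.6],[0,0,0,0,-1],[0,0,0,0,-1],[0,0,-0.05,0,-1],[0,0,-0.1,0,-1],[0,0,-0.15,0,-1],[0,0,-0.17,0,-1],[0,0,-0.17,0,-1]]]}}

```text
clock: 12.75
position: [0.6235, 0.0043, 0.1932]
ee_rot: [0.001, 0.973, 0.229, 0.003]
contact_force: [-0.1, 0.0, -0.5]
width: 0.085
gripper_force: 0.0
```

Run:
```python
from h import *
st=manip.get_state();print(st['clock'],st['position'],yaw(st)[0],st['width'],st['gripper_force'])
save('wrist','w5')
```

```text
12.75 [0.62347431 0.00434768 0.19316039] 26.49536249550249 0.08499773163855175 0.0
```

View pics/w5.png

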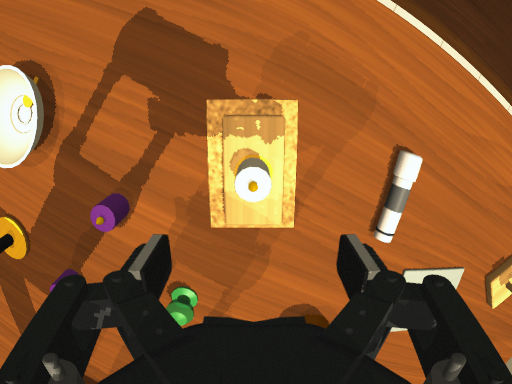

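The candle stands on the base: its top is at (253,184), base (223..285, 115..226), mat (208..298, 99..228).

Run:
```python
from h import *
st=manip.get_state()
print('candle',wray([(253,184)],.072,st))
print('base',rect(wray([(223,115),(285,116),(284,226),(223,225)],.027,st)),'mat',rect(wray([(208,99),(299,99),(296,228),(210,227)],.003,st)))
g=ray('scene',(97/3.4+139.65,48/3.4+139.65),.09)[0];print(g,go([*g[:2],.24],st))
```

```text
candle [[0.62179416 0.00447562 0.072     ]]
base (array([621.4,   2.5]), array([118.7,  67. ]), np.float32(25.418417)) mat (array([623. ,   4.1]), array([150. , 102.8]), np.float32(25.72551))
[ 0.43948777 -0.17659262  0.09      ] [-0.3052  0.1008 -0.062 ]
```

>>> {"name": "move_arm", "arguments": {"deltas": [[[0,0,-0.06,0,-1],[-0.06,0.02,-0.06,0,-1],[-0.12,0.04,-0.06,0,-1],[-0.18,0.06,-0.06,0,-1],[-0.24,0.08,-0.06,0,-1],[-0.305,0.1,-0.06,0,-1],[-0.305,0.1,-0.06,0,-1],[-0.305,0.1,-0.06,0,-1],[-0.305,0.1,-0.06,0,-1]]]}}

```text
clock: 13.7
position: [0.4392, -0.1753, 0.2367]
ee_rot: [-0.001, 0.973, 0.229, -0.0]
contact_force: [-2.0, 0.7, -0.3]
width: 0.0853
gripper_force: 0.0
```

Run:
```python
from h import *
st=manip.get_state();print(st['clock'],st['position'],yaw(st)[0])
save('wrist','w6')
```

```text
13.7 [ 0.4391958  -0.17528529  0.23673674] 26.483112776258867
```

View pics/w6.png

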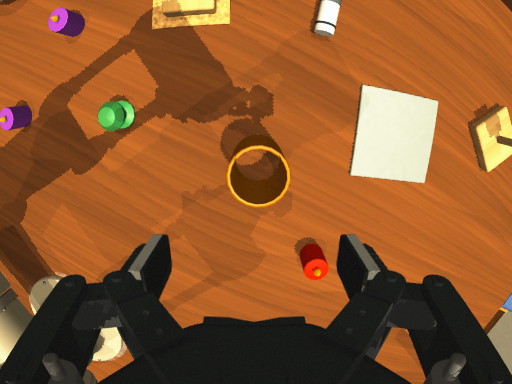

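The wrist view shows the glass rim as a circle centred at (258.5,176.5), about 63 px across. The red candle at (313,262) is clear of the finger path.

Run:
```python
from h import *
st=manip.get_state()
p=wray([(258.5,176.5),(227,176.5),(290,176.5),(258.5,145),(258.5,208)],.09,st);print(p.round(4),np.linalg.norm(p[1]-p[2]),np.linalg.norm(p[3]-p[4]))
c=(p[1]+p[2]+p[3]+p[4])[:2]/4;print(c,go([*c,.045],st))
```

```text
[[ 0.4407 -0.1799  0.09  ]
 [ 0.4269 -0.1522  0.09  ]
 [ 0.4545 -0.2075  0.09  ]
 [ 0.4684 -0.1659  0.09  ]
 [ 0.4113 -0.1947  0.09  ]] 0.061800016184933436 0.06399106762010728
[ 0.44029578 -0.1800814 ] [-0.002   0.0063  0.2399]
```

>>> {"name": "move_arm", "arguments": {"deltas": [[[-0.0015,0.006,0.05,0,-1],[-0.0015,0.006,0.1,0,-1],[-0.0015,0.006,0.14,0,-1],[-0.0015,0.006,0.18,0,-1],[-0.0015,0.006,0.21,0,-1],[-0.0015,0.006,0.227,0,-1],[-0.0015,0.006,0.227,0,-1],[-0.0015,0.006,0.227,0,-1],[-0.0015,0.006,0.227,0,-1]]]}}

```text
clock: 14.65
position: [0.4412, -0.1807, 0.0568]
ee_rot: [0.001, 0.973, 0.23, 0.001]
contact_force: [0.3, 1.1, -0.2]
width: 0.0856
gripper_force: 0.0
```

>>> {"name": "move_arm", "arguments": {"deltas": [[[0,0,0,0,-0.8],[0,0,0,0,-0.6],[0,0,0,0,-0.5],[0,0,0,0,-0.4],[0,0,0,0,-0.2],[0,0,0,0,0],[0,0,0,0,1],[0,0,0,0,1],[0,0,0,0,1]]], "squeeze": 30}}

```text
clock: 15.55
position: [0.4402, -0.1806, 0.0571]
ee_rot: [0.0, 0.973, 0.229, 0.001]
contact_force: [-0.8, 1.8, 5.8]
width: 0.0645
gripper_force: 31.7
```

Run:
```python
from h import *
st=manip.get_state();print(st['clock'],st['position'],yaw(st)[0],st['width'],st['gripper_force'],go([.622,.0042,.2],st))
```

```text
15.55 [ 0.44017557 -0.18062061  0.05712797] 26.47780545928745 0.06445273952897683 31.699619432911277 [ 0.3066 -0.1054 -0.1784]
```

>>> {"name": "move_arm", "arguments": {"deltas": [[[0,0,-0.02,0,1],[0,0,-0.06,0,1],[0,0,-0.1,0,1],[0,0,-0.14,0,1],[0,0,-0.1625,0,1],[0.04,-0.013,-0.1625,0,1],[0.08,-0.027,-0.1625,0,1],[0.12,-0.041,-0.1625,0,1],[0.16,-0.055,-0.1625,0,1],[0.2,-0.069,-0.1625,0,1],[0.24,-0.083,-0.1625,0,1],[0.27,-0.093,-0.1625,0,1]]]}}

```text
clock: 16.75
position: [0.601, -0.0163, 0.1858]
ee_rot: [-0.0, 0.973, 0.229, 0.0]
contact_force: [-0.2, -0.4, -1.9]
width: 0.0643
gripper_force: 34.4
```

Run:
```python
from h import *
st=manip.get_state();print(st['clock'],st['position'],yaw(st)[0],st['width'],st['gripper_force'],go([.622,.0042,.187],st))
```

```text
16.75 [ 0.60100779 -0.0162538   0.18577541] 26.528866261660816 0.06432673643121409 34.35198599472642 [ 0.0349 -0.0112 -0.0015]
```

>>> {"name": "move_arm", "arguments": {"deltas": [[[0.015,-0.005,0,0,1],[0.034,-0.0105,0,0,1],[0.034,-0.0105,0,0,1],[0.034,-0.0105,0,0,1],[0.034,-0.0105,0,0,1]]]}}

```text
clock: 17.25
position: [0.6198, 0.0009, 0.1861]
ee_rot: [0.0, 0.973, 0.229, -0.001]
contact_force: [0.4, -0.5, -2.4]
width: 0.0641
gripper_force: 34.4
```

Run:
```python
from h import *
st=manip.get_state();print(st['clock'],st['position'],yaw(st)[0],st['width'],st['gripper_force'],go([.622,.0042,.0841],st))
a=save('wrist','w7');b=save('side','s7')
cv2.imwrite('pics/c7.png',np.hstack([a[90:384],cv2.resize(b[80:227,180:330],(300,294),interpolation=cv2.INTER_CUBIC)])[:,-800:,::-1])
```

```text
17.25 [0.61983204 0.00093354 0.18611927] 26.44283639450057 0.0640669301482302 34.35191757045686 [ 0.0044 -0.0025  0.1275]
```

View pics/c7.png

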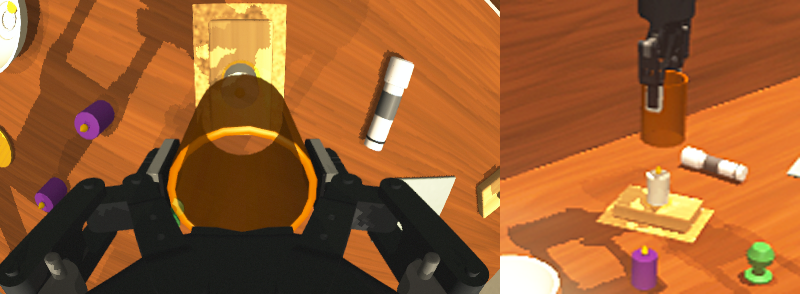

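The glass hangs upright in the fingers, above and in line with the candle.

>>> {"name": "move_arm", "arguments": {"deltas": [[[0.0044,-0.0025,0.015,0,1],[0.0044,-0.0025,0.03,0,1],[0.0044,-0.0025,0.042,0,1],[0.0044,-0.0025,0.042,0,1],[0.0044,-0.0025,0.042,0,1],[0.0044,-0.0025,0.042,0,1]]]}}

```text
clock: 17.95
position: [0.6233, 0.0051, 0.1528]
ee_rot: [0.0, 0.973, 0.229, 0.0]
contact_force: [0.4, -0.6, -2.0]
width: 0.0642
gripper_force: 34.4
```

Run:
```python
from h import *
st=manip.get_state();print(st['clock'],st['position'],yaw(st)[0],st['width'],st['gripper_force'],go([.622,.0042,.0841],st))
```

```text
17.95 [0.62333537 0.00513521 0.15276727] 26.493006567682297 0.06416923665161285 34.351962162181735 [-0.0021  0.0003  0.0858]
```

>>> {"name": "move_arm", "arguments": {"deltas": [[[-0.001,0,0.02,0,1],[-0.001,0,0.04,0,1],[-0.001,0,0.055,0,1],[-0.001,0,0.068,0,1],[-0.001,0,0.077,0,1],[-0.001,0,0.082,0,1],[-0.001,0,0.085,0,1],[-0.001,0,0.085,0,1],[-0.001,0,0.085,0,1],[-0.001,0,0.085,0,1]]]}}

```text
clock: 18.95
position: [0.6226, 0.0048, 0.085]
ee_rot: [0.0, 0.973, 0.229, 0.0]
contact_force: [-0.3, 0.9, -2.3]
width: 0.064
gripper_force: 34.4
```

Still carrying the weight (about 1 mm up), so lower it a touch more, then release and retreat.

>>> {"name": "move_arm", "arguments": {"deltas": [[[0,0,0.0012,0,1],[0,0,0.0015,0,1],[0,0,0.0015,0,1]]]}}

```text
clock: 19.25
position: [0.6226, 0.0048, 0.0842]
ee_rot: [0.0, 0.973, 0.229, 0.001]
contact_force: [-1.6, 1.0, 3.5]
width: 0.0644
gripper_force: 34.7
```

>>> {"name": "move_arm", "arguments": {"deltas": [[[0,0,0,0,-0.4],[0,0,0,0,-0.6],[0,0,0,0,-0.8],[0,0,0,0,-1],[0,0,0,0,-1],[0,0,0,0,-1],[0,0,-0.03,0,-1],[0,0,-0.08,0,-1],[0,0,-0.13,0,-1],[0,0,-0.19,0,-1],[0,0,-0.19,0,-1],[0,0,-0.19,0,-1]]]}}

```text
clock: 20.45
position: [0.6229, 0.0048, 0.2369]
ee_rot: [0.001, 0.973, 0.229, 0.002]
contact_force: [-0.1, 0.4, -0.9]
width: 0.0854
gripper_force: 0.0
```

Run:
```python
from h import *
st=manip.get_state();print(st['clock'],st['position'],yaw(st)[0],st['width'],st['gripper_force'])
save('wrist','w8')
```

```text
20.45 [0.62287892 0.00478857 0.23688366] 26.492077495909204 0.08538564223346208 0.0
```

View pics/w8.png

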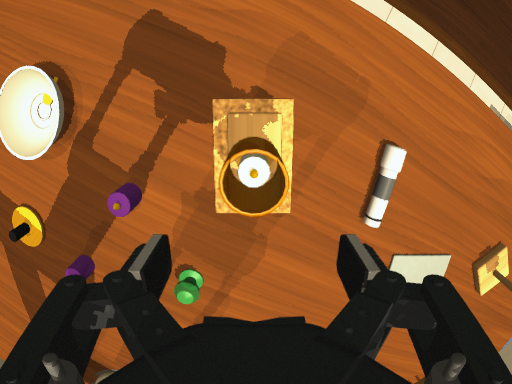

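The glass stands round the candle. Its rim is centred near (254.5,181), the candle top is at (254,171), and the cap is at (26,228).

Run:
```python
from h import *
st=manip.get_state()
p=wray([(218,181),(292,181),(254.5,147),(254.5,217)],.117,st);print('rim',p.mean(0).round(4),np.linalg.norm(p[0]-p[1]),np.linalg.norm(p[2]-p[3]))
print('candle',wray([(254,171)],.072,st),go([.3565,.302,.2],st))
```

```text
rim [0.6237 0.0044 0.117 ] 0.06549069010836067 0.06452854648293452
candle [[0.62246549 0.00449274 0.072     ]] [-0.1312 -0.4804  0.0439]
```

>>> {"name": "move_arm", "arguments": {"deltas": [[[-0.131,-0.48,0,0,-1],[-0.131,-0.48,0,0,-1],[-0.131,-0.48,0,0,-1],[-0.131,-0.48,0,0,-1],[-0.131,-0.48,0,0,-1],[-0.131,-0.48,0.04,0,-1],[-0.131,-0.48,0.044,0,-1],[-0.131,-0.48,0.044,0,-1],[-0.131,-0.48,0.044,0,-1],[-0.131,-0.48,0.044,0,-1],[-0.131,-0.48,0.044,0,-1],[-0.131,-0.48,0.044,0,-1]]]}}

```text
clock: 21.7
position: [0.3583, 0.3009, 0.1999]
ee_rot: [0.0, 0.974, 0.228, 0.0]
contact_force: [0.2, 0.6, 1.6]
width: 0.0856
gripper_force: 0.0
```

Run:
```python
from h import *
st=manip.get_state();print(st['clock'],st['position'],yaw(st)[0])
im=save('wrist','w9')
hsv=cv2.cvtColor(im,cv2.COLOR_RGB2HSV);m=cv2.inRange(hsv,(20,150,120),(34,255,255))
q,l,s,ce=cv2.connectedComponentsWithStats(m)
for i in range(1,q):
    if s[i,4]>300: print(s[i],ce[i])
```

```text
21.7 [0.35829656 0.30088795 0.19994587] 26.378172342540196
[ 221  134   66   65 2923] [253.26240164 164.86418064]
```

View pics/w9.png

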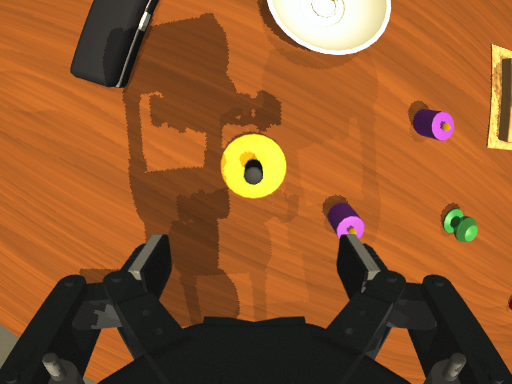

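The wrist view shows the brass disc centred at (254,166.5) with the knob top at (254,174). The nearest purple candle at (347,222) is clear of the fingers.

Run:
```python
from h import *
st=manip.get_state()
p=wray([(221,166.5),(287,166.5),(254,134),(254,199)],.011,st);print(p.mean(0),np.linalg.norm(p[0]-p[1]),np.linalg.norm(p[2]-p[3]),wray([(254,174)],.051,st))
c=p.mean(0);print(go([*c[:2],.026],st))
```

```text
[0.3575592 0.2997087 0.011    ] 0.07380181487994635 0.07466760170377233 [[0.35936711 0.3006644  0.051     ]]
[-0.0015  0.0008  0.2176]
```

>>> {"name": "move_arm", "arguments": {"deltas": [[[-0.0008,0.0006,0.05,0,-1],[-0.0008,0.0006,0.1,0,-1],[-0.0008,0.0006,0.15,0,-1],[-0.0008,0.0006,0.19,0,-1],[-0.0008,0.0006,0.21,0,-1],[-0.0008,0.0006,0.2175,0,-1],[-0.0008,0.0006,0.2175,0,-1],[-0.0008,0.0006,0.2175,0,-1]]]}}

```text
clock: 22.55
position: [0.358, 0.3012, 0.0269]
ee_rot: [-0.0, 0.974, 0.229, 0.001]
contact_force: [0.8, -0.1, 0.5]
width: 0.085
gripper_force: 0.0
```

>>> {"name": "move_arm", "arguments": {"deltas": [[[0,0,0,0,-0.5],[0,0,0,0,0],[0,0,0,0,0.2],[0,0,0,0,0.4],[0,0,0,0,0.5],[0,0,0,0,0.6],[0,0,0,0,0.7],[0,0,0,0,1],[0,0,0,0,1],[0,0,0,0,1],[0,0,0,0,1],[0,0,0,0,1]]], "squeeze": 35}}

```text
clock: 23.75
position: [0.3568, 0.3011, 0.0263]
ee_rot: [0.0, 0.973, 0.229, 0.0]
contact_force: [-0.2, -0.4, 5.6]
width: 0.0192
gripper_force: 34.4
```

Run:
```python
from h import *
st=manip.get_state();print(st['clock'],st['position'],yaw(st)[0],st['width'],st['gripper_force'],go([.623,.0043,.2],st))
```

```text
23.75 [0.35684998 0.30106182 0.02634248] 26.495032611414096 0.019186427461796565 34.36238304711878 [ 0.1323  0.4804 -0.217 ]
```

>>> {"name": "move_arm", "arguments": {"deltas": [[[0,0,-0.04,0,1],[0,0,-0.09,0,1],[0,0,-0.14,0,1],[0,0,-0.19,0,1],[0,0,-0.22,0,1],[0.015,0.055,-0.22,0,1],[0.03,0.11,-0.22,0,1],[0.045,0.165,-0.22,0,1],[0.06,0.22,-0.22,0,1],[0.075,0.275,-0.22,0,1],[0.09,0.33,-0.22,0,1],[0.105,0.385,-0.22,0,1]]]}}

```text
clock: 24.95
position: [0.57, 0.0614, 0.2012]
ee_rot: [-0.0, 0.973, 0.229, -0.001]
contact_force: [0.9, 0.6, -1.8]
width: 0.0189
gripper_force: 34.8
```

Run:
```python
from h import *
st=manip.get_state();print(st['clock'],st['position'],yaw(st)[0],st['width'],st['gripper_force'],go([.623,.0043,.2],st))
```

```text
24.95 [0.57002097 0.06137669 0.20121268] 26.473926825754873 0.018926132206075384 34.808637807145715 [0.0275 0.0934 0.0014]
```

>>> {"name": "move_arm", "arguments": {"deltas": [[[0.013,0.045,0,0,1],[0.025,0.085,0,0,1],[0.0275,0.0934,0,0,1],[0.0275,0.0934,0,0,1],[0.0275,0.0934,0,0,1],[0.0275,0.0934,0,0,1],[0.0275,0.0934,0,0,1]]]}}

```text
clock: 25.65
position: [0.6216, 0.0069, 0.2023]
ee_rot: [-0.0, 0.973, 0.23, -0.0]
contact_force: [-0.4, -0.6, -0.7]
width: 0.0188
gripper_force: 34.9
```

Run:
```python
from h import *
st=manip.get_state();print(st['clock'],st['position'],yaw(st)[0],st['width'],st['gripper_force'],go([.623,.0043,.138],st))
a=save('wrist','w10');b=save('side','s10')
cv2.imwrite('pics/c10.png',np.hstack([a[90:384],cv2.resize(b[80:227,180:330],(300,294),interpolation=cv2.INTER_CUBIC)])[:,-800:,::-1])
```

```text
25.65 [0.62159533 0.00694934 0.20233083] 26.571864966894527 0.018826619791386605 34.90004137158394 [0.0001 0.0038 0.0804]
```

View pics/c10.png

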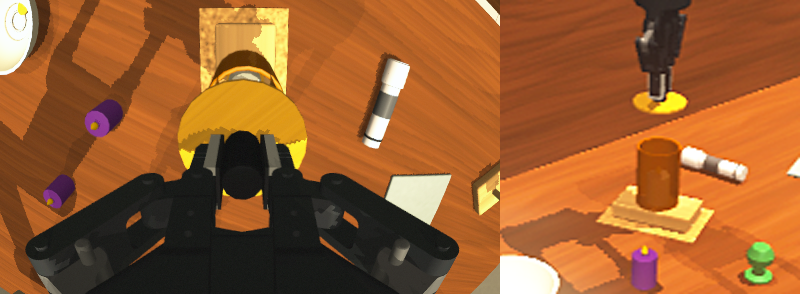

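The cap is level and held above the glass, in line with it. I'll correct by 3 mm in y and lower.

>>> {"name": "move_arm", "arguments": {"deltas": [[[0,0.003,0.02,0,1],[0,0.003,0.04,0,1],[0,0.003,0.055,0,1],[0,0.003,0.065,0,1],[0,0.003,0.07,0,1],[0,0.003,0.075,0,1],[0,0.003,0.078,0,1],[0,0.003,0.079,0,1],[0,0.003,0.079,0,1],[0,0.003,0.079,0,1]]]}}

```text
clock: 26.75
position: [0.6237, 0.0036, 0.1393]
ee_rot: [0.0, 0.973, 0.229, 0.0]
contact_force: [-0.4, -0.0, -0.5]
width: 0.0187
gripper_force: 34.9
```

Run:
```python
from h import *
st=manip.get_state();print(st['clock'],st['position'],st['contact_force'],go([.623,.0043,.1374],st))
```

```text
26.75 [0.62369013 0.00362872 0.13927359] [-0.44744125 -0.04683607 -0.50396973] [-0.0004 -0.0011  0.0023]
```

>>> {"name": "move_arm", "arguments": {"deltas": [[[0,0,0.0015,0,1],[0,0,0.0022,0,1],[0,0,0.0022,0,1],[0,0,0.0022,0,1]]]}}

```text
clock: 27.15
position: [0.6236, 0.0036, 0.1374]
ee_rot: [0.0, 0.973, 0.229, 0.0]
contact_force: [-0.4, -0.7, -0.3]
width: 0.0189
gripper_force: 35.0
```

>>> {"name": "move_arm", "arguments": {"deltas": [[[0,0,0,0,0.4],[0,0,0,0,0.2],[0,0,0,0,0],[0,0,0,0,-0.3],[0,0,0,0,-0.6],[0,0,0,0,-1],[0,0,-0.03,0,-1],[0,0,-0.08,0,-1],[0,0,-0.14,0,-1],[0,0,-0.19,0,-1],[0,0,-0.19,0,-1],[0,0,-0.19,0,-1]]]}}

```text
clock: 28.35
position: [0.6238, 0.0037, 0.2904]
ee_rot: [0.0, 0.973, 0.229, 0.001]
contact_force: [-0.3, -0.8, -1.1]
width: 0.0856
gripper_force: 0.0
```

Run:
```python
from h import *
st=manip.get_state();print(st['clock'],st['position'],st['width'])
a=save('wrist','w11');b=save('side','s11')
cv2.imwrite('pics/c11.png',np.hstack([a[90:384],cv2.resize(b[80:227,180:330],(300,294),interpolation=cv2.INTER_CUBIC)])[:,-800:,::-1])
```

```text
28.35 [0.62380009 0.00367341 0.29036727] 0.08559130418985932
```

View pics/c11.png

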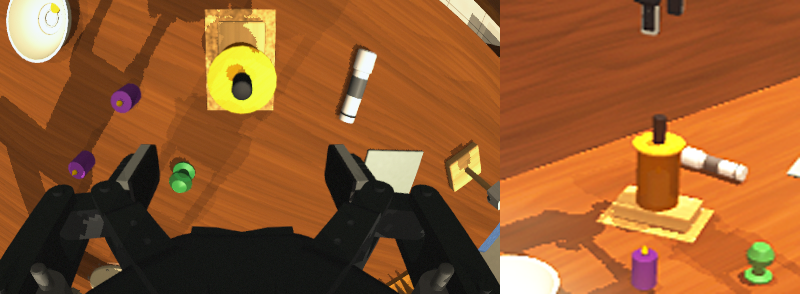

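The cap sits level on the glass, with its disc near (254,169) in full-image pixels, and the arm is clear. I'll check the centring once more before handing in.

Run:
```python
from h import *
st=manip.get_state()
hsv=cv2.cvtColor(cv2.imread('pics/w11.png'),cv2.COLOR_BGR2HSV)
m=cv2.inRange(hsv,(24,200,120),(34,255,255));q,l,s,ce=cv2.connectedComponentsWithStats(m);i=1+s[1:,4].argmax()
x,y,w,h,_=s[i];print(s[i])
p=wray([(x,y+h/2),(x+w,y+h/2),(x+w/2,y),(x+w/2,y+h)],.122,st);print(p.mean(0),np.linalg.norm(p[0]-p[1]),np.linalg.norm(p[2]-p[3]))
c=p.mean(0)[:2]-[.6235,.0045];d=np.linalg.norm(c);print('off glass',d)
if d<.008: print(manip.sign_off())
```

```text
[220 136  48  46 513]
[0.62889799 0.01798377 0.122     ] 0.04944664165013425 0.048412765715418374
off glass 0.014524132198536623
```

The mask caught only part of the disc (49 mm across instead of 74), so that offset means nothing. I'll measure again with a looser mask.

Run:
```python
from h import *
st=manip.get_state()
hsv=cv2.cvtColor(cv2.imread('pics/w11.png'),cv2.COLOR_BGR2HSV)
m=cv2.inRange(hsv,(20,185,110),(36,255,255));m=cv2.morphologyEx(m,cv2.MORPH_OPEN,np.ones((3,3)))
q,l,s,ce=cv2.connectedComponentsWithStats(m);i=1+s[1:,4].argmax()
x,y,w,h,_=s[i];print(s[i])
print(hsv[170,212:292:2].tolist())
p=wray([(x,y+h/2),(x+w,y+h/2),(x+w/2,y),(x+w/2,y+h)],.122,st);W=np.linalg.norm(p[0]-p[1]),np.linalg.norm(p[2]-p[3])
d=np.linalg.norm(p.mean(0)[:2]-[.6235,.0045]);print(p.mean(0),W,'off glass',d)
if d<.008 and min(W)>.068: print(manip.sign_off())
```

```text
[ 219  135   68   69 2438]
[[13, 204, 151], [13, 206, 150], [12, 201, 151], [17, 175, 185], [28, 209, 246], [28, 208, 247], [28, 210, 247], [30, 197, 246], [31, 192, 251], [31, 197, 249], [31, 192, 250], [31, 196, 250], [31, 195, 251], [31, 193, 251], [30, 199, 245], [25, 222, 233], [19, 226, 149], [70, 51, 15], [30, 20, 13], [30, 28, 18], [105, 64, 16], [30, 14, 18], [40, 40, 19], [60, 34, 15], [30, 46, 11], [105, 28, 18], [30, 197, 238], [31, 187, 250], [31, 177, 251], [31, 179, 251], [31, 176, 251], [31, 187, 251], [31, 186, 251], [31, 179, 251], [31, 179, 251], [31, 176, 251], [31, 173, 251], [31, 178, 251], [23, 200, 217], [12, 199, 147]]
[0.62279643 0.0045838  0.122     ] (np.float64(0.07073964361129967), np.float64(0.07397227994666844)) off glass 0.0007085462134583982
the job is handed in; nothing more can be done
None
```

The lantern is assembled on the mat in order (base, candle, glass, cap) and handed in at about 28 s; in the last picture the cap was level and about 1 mm off the glass axis, but the hand-in call returned no verdict.

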